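# Set the revolving punch to its fourth tube and try the stroke

### The arm

A 6-joint arm with a two-finger parallel gripper is mounted at the origin on the work surface. World frame = base frame: x ahead of the robot, y to its left, z up, the work surface at z = 0. Lengths are in mm, angles in rad, forces in N, time in s.
With the tool pointing down it reaches from about 325 to 750 mm from the base axis. Payload 7.6 kg.
Tool frame: the origin (TCP) lies at the very end of the fingers, on their centre line; the grasp point (between the pads) lies 19 mm behind it; z points along the fingers, y is the line along which they close (so a half turn about z gives the same grasp; the last joint's range is limited). The gripper opens to 85 mm and grips with 20 to 120 N. Pads are 22 mm wide; open, the fingers measure 114 mm over their backs; the gripper's body (76 mm by 85 mm) begins 54 mm behind the grasp point. The pads swing forward as they close: fully open they stand 13 mm farther back than shut.
Start: joints at [-1.404, 0.052, 1.401, -0, 1.689, -0.07], TCP at [123.185, -510.364, 231.323] pointing down, gripper open.
Joint ranges: [-2.9, 2.9], [-0.91, 2.17], [0.12, 2.37], [-1.06, 4.2], [0.26, 2.73], [-2.93, 2.93]. Speed limits (rad/s): [2.57, 2.57, 3.01, 3.14, 3.14, 3.14].

### API

Orientations are given as a unit quaternion [w, x, y, z].
In Python, from station import env, cams gives the robot as it stands. The module is installed in compiled form; this text tells all that it offers.
- The arm moves only by the tool drive_tool, never from a script. Its argument "steps" is a list of rows, each a list of 3 entries, a list of its own where there are three numbers: the shift along the tool's x, y, z in cm, then the turn, a rotation vector about the tool's x, y, z in degrees, then the opening, from 0 (shut) to 1 (fully open). In form: [[[dx, dy, dz], [wx, wy, wz], gripper], ...]. A call has 1 to 5 rows; each row shifts and turns the commanded pose from where the row before left it, along the tool's axes as they then stand; what a row does not reach is not made up. A row lasts 1/8 s, in which the tool goes at most 62.5 mm and 10.7 degrees, less where a joint would pass 70% of its speed; a pose out of reach is approached as far as the arm can. A call with a gripper value outside its range is refused whole. The fingers move at their own pace and stop on an object; "grip_force" is the grip in N (left out, the last holds). Time passes only in rows, so rows that do not move let the fingers close. It gives the time, the measured TCP pose, the force, the opening and the grip force at its end, in the units of the state.
- env.get_state(): the state, without advancing time (a new reading comes with each control period).
- cams.read_camera(name): name is "scene" or "side" or "wrist"; returns the picture (480x640x3 uint8, red, green, blue); there is no depth.
- cams.camera_params(name): a dict with "intrinsics" (3x3 intrinsics, pixels), "cam_to_world" (4x4, takes a point from camera to world coordinates). Camera axes: x right, y down, z forward; pixel columns grow to the right and rows downward; lengths in mm; the calibration is good to about 2 mm. A picture is of the moment at which its call begins: read the wrist's pose just before it. camera_params takes no time and is no camera call; for the wrist camera it gives the pose at the moment of the call.
- env.finish_job(): hands the job in; it is judged then, once.
The state is a dict: "t": time; "q": joint angles; "joint_velocities": joint speeds; "joint_torque": joint torques, N m; "eef_pos": TCP position; "tcp_rot": TCP orientation; "force": force on the tool from outside, world axes, zero at the start; "wrist_torque": the same for the moment, N m; "width": finger opening in mm; "grasp_force": force on a finger pad.
Only numpy, scipy, OpenCV 4.12 (cv2) and the standard library are available. Lean on these libraries where they do the work, as an engineer would, in place of code of your own. Each camera call takes 0.05 s, during which the arm holds its last target. There are 200 camera calls.

### The job

Set the bench leather punch up for its fourth hole size: click the six-tube wheel round until the fourth tube counting up from the smallest, the one with the red band, points straight down in the working position and the wheel rests in its click. Then bring the handle down until you feel that tube seat on the white pad, without forcing it, and let the handle come back up. Leave the things lying around the punch where they are.

Things in the scene. Friction and masses are not known exactly. Their poses are not given: they have to be found in the camera images.
- press: Green cast bench punch, fixed. Origin: on the table, straight under anvil and wheel. Its y axis runs from the hinge (y = -170 mm) along the machine to the handle, z is up, x is the wheel's axle direction. Base plate x -66 to +54, y -215 to +60 mm, 16 mm high. The arm, a bar 18 mm thick and 30 mm deep in the plane x = -34 mm, runs on the -x side of the wheel; x > -24 mm is free of it.
- press_arm (a joint): The arm's hinge (at height 110 mm), rad: 0 = raised by its return spring, grows as the handle is pushed down; about 0.10 (arm level) when a tube seats on the pad. The grip needs about 5 to 6 N down to start and 8 N just before the tube touches the pad; a rise beyond that means it has seated. Let go, it returns to 0 by itself.
- wheel: Steel six-tube wheel; origin on its axle, about 127 mm above the table; own x axis along the axle, turns endlessly either way. Hub 58 mm across, 26 mm thick (x -13 to +13). Tubes stand out radially every 60 degrees, mouths 60 mm from the axle, outside diameters 8, 10, 12, 14, 16, 18 mm in order, clockwise as seen from the press's +x side. One tube points up and one down in every click.
- axle (a point): Centre of the wheel, on the axle, carried by the arm. The wheel clicks every 60 degrees. Pushing a tube takes about 4 N near its mouth; past half way (30 degrees) the wheel snaps on by itself into the next click and stays. The tube that points up can be pushed sideways, along the press's y, from above: beside it, out to 37 mm in y from the axle, all is free higher than 40 mm over the axle.
- strike (a point): Point 60 mm under the axle, carried by the arm, where the mouth of the working tube is when the wheel rests in a click; about 17 mm above the pad while the arm is raised. The clicks are fixed to the arm: raised, it leans the whole wheel 0.10 rad, top towards the press's -y. Turning counter-clockwise, seen from the press's +x side, brings the next larger tube down.
- tube1_mouth (a point): Centre of the mouth of the smallest tube (8 mm, white band), 60 mm from the axle. It points straight up when the fourth tube is down.
- tube4_mouth (a point): Centre of the mouth of the fourth tube (14 mm, red band), 60 mm from the axle; on the opposite side of the wheel to the smallest.
- grip (a point): Centre of the black handle grip: a round bar 30 mm across, 100 mm long, along the press's y axis. When raised it lies at x = -34, y = +156 mm of the press, about 168 mm above the table, 330 mm from the hinge; it sinks about 33 mm till the tube seats.
- pad: White plastic punching pad, 60 x 60 x 14 mm, lying in the lipped seat of the anvil. Origin: centre of its underside; its top is 50 mm above the table.
- rivet_jar: Glass jar of rivets with a brass cap, 60 mm across, 75 mm tall; leave it. Origin: centre of its underside.
- mallet: White-headed mallet with a wooden handle lying beside the punch, 220 mm long, 52 mm high; leave it. Origin: on the table, near the head; handle to its own -x.
- folder: Cream folding bone lying beside the punch, 150 x 24 x 7 mm; leave it. Origin: centre of its underside.
- swatches: Fanned stack of four stiff material sample boards, mustard on top, about 230 mm across, 20 mm high; leave it. Origin: centre of its underside.
- awl: Awl with a wooden handle, 160 mm long, lying on the table; leave it. Origin: its middle.
There are look-alikes about, which are no part of the job. Of the things shaped like the pad, the white one is meant.

How it is judged:
By the outcome, as a careful person would: the job done as asked, in the order asked, and still so for the second after the job is handed in, with the robot touching nothing.
It also fails if it takes over 48 s, if anything falls off the work surface, if the arm or the gripper's body presses on something with over 40 N, if the wrist force passes 120 N, or if a joint passes its speed limit or range.

## Working session

There is one attempt and no reset: what is moved stays moved. The work goes in short steps, Python scripts to look and compute and a tool call to move; the robot and the scene stay as the last step left them, time stands still between calls to the robot, and variables do not carry over. Pictures are saved under pics/ and viewed, at most 10 in all, crops included, and the job is handed in when it is done.

Besides the shell and the picture viewer there is one more tool, called after ">>>" as a command line: name --argument value ..., lists and objects as JSON in quotes. drive_tool: Moves the arm, as the interface text tells. Its arguments: {"type":"object","properties":{"steps":{"type":"array"},"grip_force":{"type":"number"}},"required":["steps"]}

```bash
mkdir -p pics; python3 - <<'E'
from station import env, cams
import cv2, numpy as np
for n in ("scene","side"):
    im=cams.read_camera(n); cv2.imwrite(f"pics/{n}0.png",im[:,:,::-1])
    p=cams.camera_params(n); print(n,np.round(p["intrinsics"],1).tolist(),np.round(p["cam_to_world"],3).tolist())
s=env.get_state(); print(s)
E
```

```text
scene [[506.5, 0.0, 317.8], [0.0, 506.5, 239.5], [0.0, 0.0, 1.0]] [[0.141, 0.849, -0.509, 1034.039], [0.99, -0.121, 0.074, 21.514], [0.001, -0.514, -0.858, 993.344], [0.0, 0.0, 0.0, 1.0]]
side [[471.2, 0.0, 318.4], [0.0, 471.2, 241.0], [0.0, 0.0, 1.0]] [[-0.833, -0.387, 0.397, 159.247], [-0.554, 0.586, -0.592, 681.157], [-0.004, -0.712, -0.702, 836.406], [0.0, 0.0, 0.0, 1.0]]
{'t': 0.1, 'q': array([-1.40434532e+00,  5.27994894e-02,  1.40166485e+00,  4.20048313e-06,
        1.68857387e+00, -7.02965266e-02]), 'joint_velocities': array([-0.00113473, -0.00141166, -0.00513612,  0.00076884,  0.0007587 ,
        0.00098131]), 'joint_torque': array([ 1.30782006e-03, -3.82583034e+01, -3.60987175e+01, -5.04428942e-05,
        4.83466778e-03,  2.90683965e-05]), 'eef_pos': array([ 123.11431175, -510.07853776,  230.5221531 ]), 'tcp_rot': array([-7.22043954e-04,  9.93001714e-01,  1.18097726e-01, -3.26523706e-05]), 'force': array([-0.27284904,  0.03924455, -0.08318493]), 'wrist_torque': array([0.03770424, 0.01804556, 0.00508609]), 'grasp_force': 0.0, 'width': 85.45197374918347}
```

View pics/scene0.png

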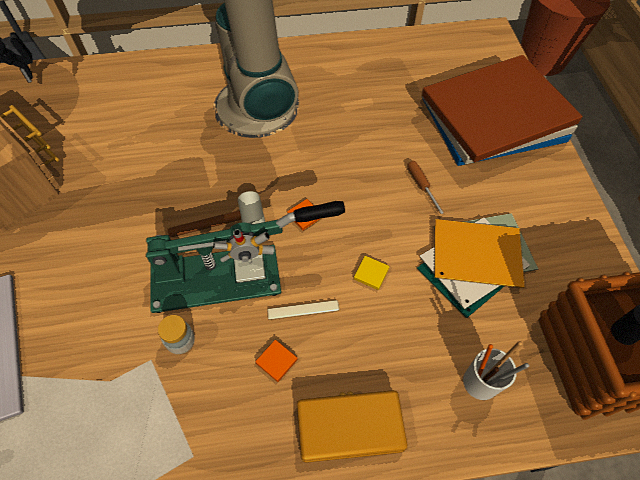

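View pics/side0.png

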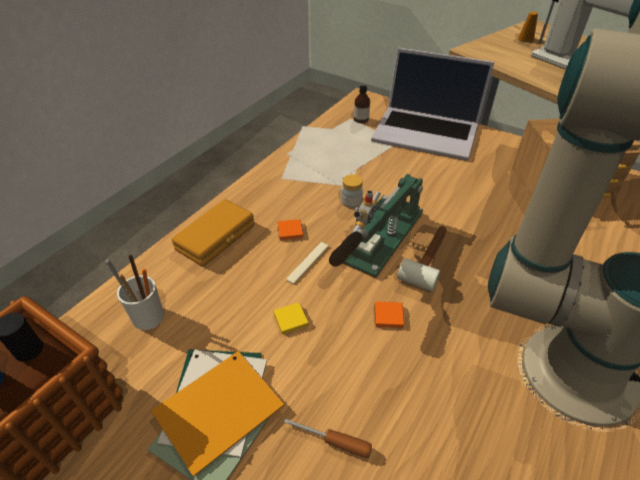

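Scene: the press lies with its handle to the image right (grip about (320,211)), base front corners about (154,311) and (281,297), and wheel near (243,252). I'll zoom in and estimate its pose.

```bash
cat > h.py <<'E'
from station import env, cams
import cv2, numpy as np
def ray(n,uv,P=None):
    p=P or cams.camera_params(n); K=np.array(p["intrinsics"]);T=np.array(p["cam_to_world"])
    d=T[:3,:3]@np.linalg.solve(K,[uv[0],uv[1],1.]); return T[:3,3],d
def onz(n,uv,z,P=None):
    o,d=ray(n,uv,P); return o+d*(z-o[2])/d[2]
def proj(n,X,P=None):
    p=P or cams.camera_params(n); T=np.linalg.inv(np.array(p["cam_to_world"])); c=T[:3,:3]@np.asarray(X,float)+T[:3,3]
    u=np.array(p["intrinsics"])@c; return u[:2]/u[2]
E
python3 - <<'E'
from h import *
for n,c in (("scene",[(154,311,16),(281,297,16)]),):
    for u,v,z in c: print(np.round(onz(n,(u,v),z)))
# black grip mask
im={n:cv2.imread(f"pics/{n}0.png") for n in("scene","side")}
for n,(x0,y0,x1,y1) in dict(scene=(285,190,360,235),side=(320,220,375,275)).items():
    m=(im[n][y0:y1,x0:x1].max(2)<45).astype(np.uint8)
    k,l,s,ce=cv2.connectedComponentsWithStats(m); i=1+s[1:,4].argmax()
    c=ce[i]+[x0,y0]; ys,xs=np.where(l==i); ev=np.linalg.svd(np.c_[xs,ys]-ce[i],full_matrices=False)[2][0]
    print(n,c,s[i],ev, onz(n,c,168))
a=cv2.resize(im["scene"][180:325,140:350],None,fx=3.8,fy=3.8,interpolation=cv2.INTER_CUBIC)
cv2.imwrite("pics/z1.png",a)
E
```

```text
[ 578. -255.   16.]
[583.   9.  16.]
scene [319.12908243 211.10575428] [  9  11  51  21 643] [-0.98042345  0.19690065] [480.33641077 104.31879093 168.        ]
side [346.58333333 248.87698413] [ 10  13  36  32 504] [-0.69797175  0.71612529] [477.7953801  105.35619872 168.        ]
```

View pics/z1.png

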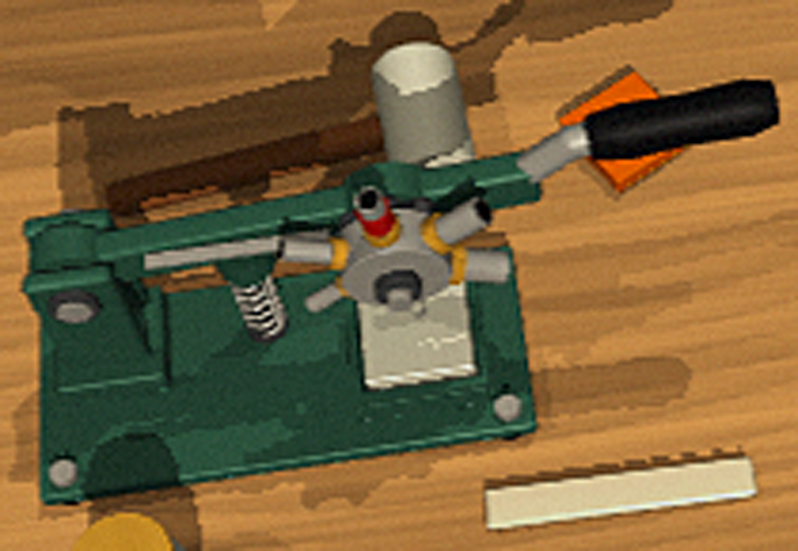

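Zoom: the red-banded tube points up (mouth at about (371,198) in the crop), so three clicks are needed. I'll push the upward tube in +y or -y three times. Next is a small pose fit.

```bash
python3 - <<'E'
from h import *
from scipy.optimize import least_squares
z=lambda u,v:(140+u/3.8,180+v/3.8)
obs=[("scene",z(42,495),(54,-215,16)),("scene",z(533,425),(54,60,16)),("scene",z(475,367),(30,30,50)),("scene",z(368,382),(30,-30,50)),
("scene",(319.1,211.1),(-34,156,170)),("side",(346.6,248.9),(-34,156,170)),("scene",z(371,190),(0,-6,187))]
Ps={n:cams.camera_params(n) for n in("scene","side")}
def W(s,p):
    c,q=np.cos(s[2]),np.sin(s[2]); return np.array([s[0]+c*p[0]-q*p[1],s[1]+q*p[0]+c*p[1],p[2]])
f=lambda s:np.concatenate([proj(n,W(s,p),Ps[n])-uv for n,uv,p in obs])
r=least_squares(f,[525,-50,0.05],loss="soft_l1",x_scale=[1,1,.01]);s=r.x
print(s,f(s).reshape(-1,2).round(1).tolist())
for p in [(0,0,127),(0,-6,187),(-34,156,168)]: print(p,W(s,p).round())
E
```

```text
[ 5.16895429e+02 -4.94394414e+01  2.10223855e-02] [[-1.0, 0.3], [1.4, -0.8], [-0.1, -0.7], [-0.8, -0.5], [0.7, -1.0], [-0.9, -1.0], [-0.1, 1.4]]
(0, 0, 127) [517. -49. 127.]
(0, -6, 187) [517. -55. 187.]
(-34, 156, 168) [480. 106. 168.]
```

>>> drive_tool --steps '[[[4.9,-3.5,-0.4],[0,0,-9.7],0],[[5.4,-2.7,-0.4],[0,0,-9.7],0],[[5.8,-1.7,-0.4],[0,0,-9.7],0],[[6.0,-0.7,-0.4],[0,0,-9.7],0],[[6.0,0.3,-0.4],[0,0,-9.7],0]]' --grip_force 40

```text
t: 0.72
eef_pos: [320.2, -279.6, 251.2]
tcp_rot: [-0.0, 0.855, 0.518, 0.0]
force: [0.4, 0.2, 0.7]
width: -0.0
grasp_force: 0.0
```

```bash
cat >> h.py <<'E'
from scipy.spatial.transform import Rotation as R
O=np.array([517.,-49.5]); YAW=0.021
def W(p): c,q=np.cos(YAW),np.sin(YAW); return np.array([O[0]+c*p[0]-q*p[1],O[1]+q*p[0]+c*p[1],p[2]])
def togo(p,ang=np.pi/2):
    "shift in tool axes (cm) and turn (deg) to press point p, tool down with its x at ang of the press x axis"
    s=env.get_state(); w,x,y,z=s["tcp_rot"]; Rt=R.from_quat([x,y,z,w])
    a=YAW+ang; G=R.from_matrix(np.array([[np.cos(a),np.sin(a),0],[np.sin(a),-np.cos(a),0],[0,0,-1]]))
    print("t",s["t"],"pos",s["eef_pos"].round(1),"F",s["force"].round(1),"w",s["width"])
    print("shift now-axes",(Rt.inv().apply(W(p)-s["eef_pos"])/10).round(2),"goal-axes",(G.inv().apply(W(p)-s["eef_pos"])/10).round(2),"turn",np.degrees((Rt.inv()*G).as_rotvec()).round(1))
E
python3 -c "
from h import *
togo((0,20,250))"
```

```text
t 0.725 pos [ 320.2 -279.6  251.2] F [0.4 0.2 0.7] w -0.04100588300044215
shift now-axes [31.27  5.8   0.12] goal-axes [24.6  20.16  0.12] turn [ -0.   -0.  -28.8]
```

>>> drive_tool --steps '[[[5.7,1.1,0],[0,0,-9.6],0],[[5.5,2.0,0],[0,0,-9.6],0],[[5.1,2.9,0],[0,0,-9.6],0],[[4.5,3.7,0],[0,0,0],0],[[2.0,2.0,0],[0,0,0],0]]'

```text
t: 1.35
eef_pos: [485.4, -75.9, 250.7]
tcp_rot: [-0.0, 0.701, 0.713, -0.0]
force: [-0.4, -0.9, -0.9]
width: -0.3
grasp_force: 0.0
```

```bash
python3 - <<'E'
from h import *
togo((0,22,250))
P=cams.camera_params("wrist"); im=cams.read_camera("wrist"); cv2.imwrite("pics/w1.png",im[:,:,::-1])
im=cams.read_camera("scene")
np.save("w1.npy",P)
print([proj("wrist",W(p),P).round() for p in[(0,-6,187),(0,0,127),(-34,156,168),(54,60,16)]], np.array(P["cam_to_world"]).round(2).tolist())
togo((0,22,250))
E
```

```text
t 1.35 pos [485.4 -75.9 250.7] F [-0.4 -0.9 -0.9] w -0.3305145112508389
shift now-axes [4.78 3.2  0.07] goal-axes [4.77 3.21 0.07] turn [-0.1 -0.  -0.2]
[array([371., 230.]), array([359., 196.]), array([ 305., -131.]), array([409., 104.])] [[1.0, 0.02, 0.0, 483.85], [0.02, -0.95, -0.3, 1.42], [-0.0, 0.3, -0.95, 393.72], [0.0, 0.0, 0.0, 1.0]]
t 1.45 pos [485.4 -76.3 250.4] F [-1.  -0.7 -0.6] w -0.19336437979432675
shift now-axes [4.82 3.21 0.04] goal-axes [4.82 3.22 0.04] turn [-0.1 -0.  -0.1]
```

View pics/w1.png

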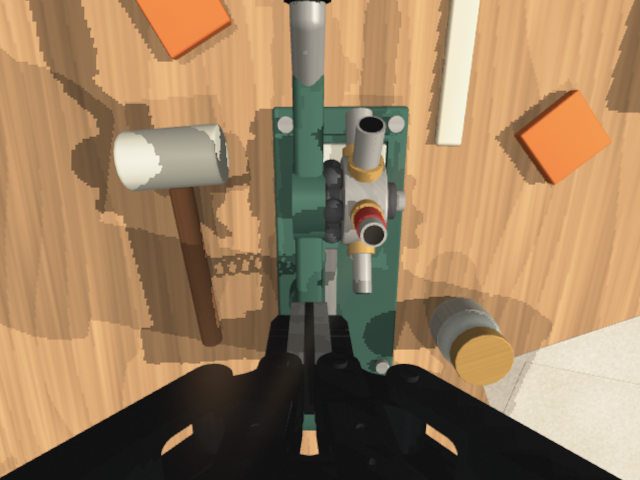

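Wrist view: the red tube mouth is at (373,234), where (371,230) was predicted, so the pose is good. I'll move beside it on the +y side and descend.

>>> drive_tool --steps '[[[2.8,2.0,0],[0,0,0],0],[[2.0,1.2,0],[0,0,0],0],[[0,0,3.5],[0,0,0],0],[[0,0,3.4],[0,0,0],0],[[0,0,0],[0,0,0],0]]'

```text
t: 2.08
eef_pos: [513.8, -30.6, 179.5]
tcp_rot: [-0.002, 0.702, 0.712, -0.002]
force: [0.1, -0.1, 1.4]
width: -0.2
grasp_force: 0.0
```

```bash
python3 -c "
from h import *
togo((0,22,168))"
```

```text
t 2.075 pos [513.8 -30.6 179.5] F [ 0.1 -0.1  1.4] w -0.1960619750101477
shift now-axes [0.3  0.28 1.15] goal-axes [0.3  0.28 1.15] turn [-0.4 -0.  -0.4]
```

>>> drive_tool --steps '[[[0.2,0.2,1.1],[0,0,0],0],[[-0.8,0,0],[0,0,0],0],[[-0.8,0,0],[0,0,0],0],[[-0.8,0,0],[0,0,0],0],[[-0.6,0,0],[0,0,0],0]]'

```text
t: 2.7
eef_pos: [518.3, -58.4, 171.6]
tcp_rot: [0.0, 0.702, 0.712, 0.0]
force: [0.5, 2.1, -0.6]
width: 0.0
grasp_force: 1.1
```

>>> drive_tool --steps '[[[-0.6,0,0],[0,0,0],0],[[0,0,0],[0,0,0],0]]'

```text
t: 2.95
eef_pos: [518.3, -64.8, 171.5]
tcp_rot: [0.001, 0.702, 0.712, -0.0]
force: [0.1, -0.2, -0.5]
width: -0.1
grasp_force: 0.0
```

>>> drive_tool --steps '[[[-0.7,0,0],[0,0,0],0],[[0,0,0],[0,0,0],0]]'

```text
t: 3.2
eef_pos: [518.4, -71.5, 171.3]
tcp_rot: [0.0, 0.702, 0.712, -0.0]
force: [0.1, -0.5, 0.6]
width: 0.3
grasp_force: 0.0
```

```bash
python3 -c "
from h import *
togo((0,-24,168))"
```

```text
t 3.2 pos [518.4 -71.5 171.3] F [ 0.1 -0.5  0.6] w 0.31477835611015237
shift now-axes [-0.2  -0.09  0.33] goal-axes [-0.2  -0.09  0.33] turn [ 0.   0.  -0.4]
```

>>> drive_tool --steps '[[[0,0,-3.5],[0,0,0],0],[[0,0,-1.5],[0,0,0],0],[[2.5,0,0],[0,0,0],0],[[2.0,0,0],[0,0,0],0],[[0,0,0],[0,0,0],0]]'

```text
t: 3.82
eef_pos: [517.6, -25.0, 221.1]
tcp_rot: [0.0, 0.701, 0.713, -0.0]
force: [0.5, -0.4, -0.7]
width: -0.0
grasp_force: 0.0
```

```bash
python3 - <<'E'
from h import *
togo((0,22,168))
a=cams.read_camera("wrist"); P=cams.camera_params("wrist"); b=cams.read_camera("scene")
print(proj("wrist",W((0,-6,187)),P).round(),proj("scene",W((0,-6,187))).round())
c=cv2.resize(b[180:325,150:310],None,fx=3,fy=3,interpolation=cv2.INTER_CUBIC)
o=np.zeros((435,800,3),np.uint8); o[:,:320]=a[45:480,200:520]; o[:,320:]=c
cv2.imwrite("pics/c1.png",o[:,:,::-1])
E
```

```text
t 3.825 pos [517.6 -25.  221.1] F [ 0.5 -0.4 -0.7] w -0.02380696120211771
shift now-axes [-0.25 -0.11  5.31] goal-axes [-0.25 -0.12  5.31] turn [-0.   0.  -0.2]
[308. 344.] [238. 231.]
```

View pics/c1.png

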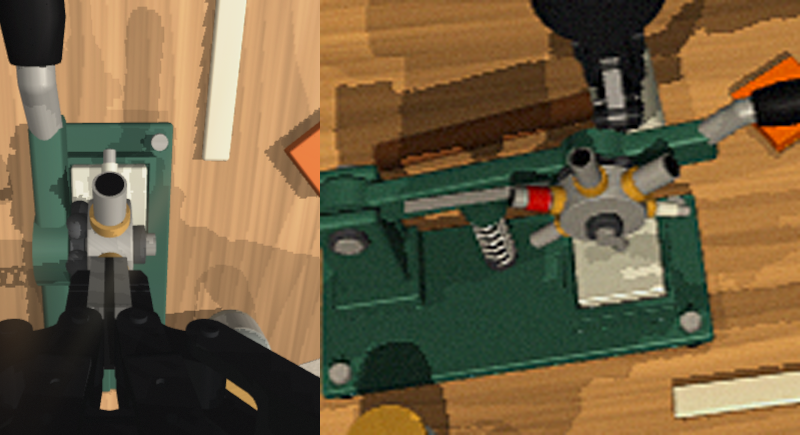

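One click has gone cleanly: the red band is now upper-left at (540,200) in the right half. Repeat.

>>> drive_tool --steps '[[[-0.2,0,2.6],[0,0,0],0],[[0,0,2.6],[0,0,0],0],[[0,0,0],[0,0,0],0],[[-0.8,0,0],[0,0,0],0],[[-0.8,0,0],[0,0,0],0]]'

```text
t: 4.55
eef_pos: [518.5, -43.9, 170.7]
tcp_rot: [0.0, 0.702, 0.713, 0.001]
force: [-0.2, 5.0, 1.6]
width: -0.1
grasp_force: 2.4
```

>>> drive_tool --steps '[[[-0.8,0,0],[0,0,0],0],[[-0.8,0,0],[0,0,0],0],[[-0.7,0,0],[0,0,0],0],[[-0.6,0,0],[0,0,0],0],[[0,0,0],[0,0,0],0]]'

```text
t: 5.18
eef_pos: [518.4, -74.3, 169.3]
tcp_rot: [0.001, 0.702, 0.712, -0.001]
force: [0.5, -4.0, -0.3]
width: -0.3
grasp_force: 2.1
```

>>> drive_tool --steps '[[[0,0,-3.5],[0,0,0],0],[[0,0,-1.6],[0,0,0],0],[[2.5,0,0],[0,0,0],0],[[2.0,0,0],[0,0,0],0],[[0,0,0],[0,0,0],0]]'

```text
t: 5.8
eef_pos: [517.7, -26.8, 220.2]
tcp_rot: [-0.0, 0.701, 0.713, 0.0]
force: [0.1, 1.0, 0.6]
width: 0.2
grasp_force: 0.0
```

```bash
python3 - <<'E'
from h import *
togo((0,22,168))
b=cams.read_camera("scene")
c=cv2.resize(b[180:325,150:310],None,fx=4,fy=4,interpolation=cv2.INTER_CUBIC)
cv2.imwrite("pics/c2.png",c[:,:,::-1])
E
```

```text
t 5.8 pos [517.7 -26.8 220.2] F [0.1 1.  0.6] w 0.18698512355991395
shift now-axes [-0.07 -0.12  5.22] goal-axes [-0.07 -0.12  5.22] turn [ 0.  -0.  -0.2]
```

View pics/c2.png

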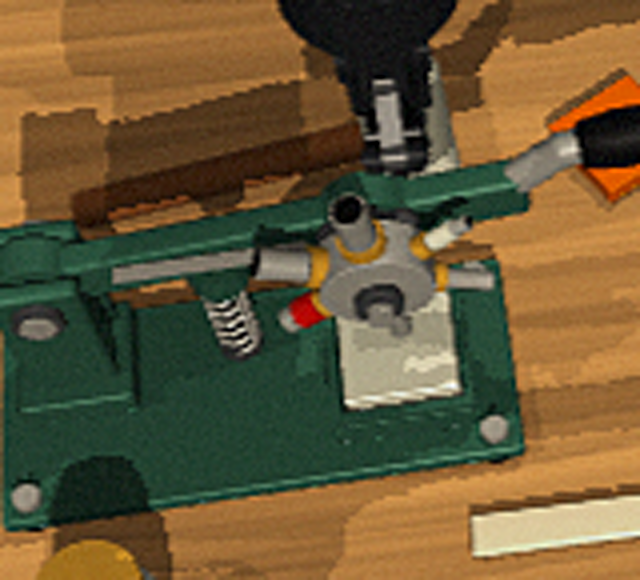

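Second click done: red is at lower-left (300,313), white upper-right. Now the third.

>>> drive_tool --steps '[[[0,0,2.6],[0,0,0],0],[[0,0,2.5],[0,0,0],0],[[0,0,0],[0,0,0],0],[[-0.8,0,0],[0,0,0],0],[[-0.8,0,0],[0,0,0],0]]'

```text
t: 6.48
eef_pos: [518.5, -44.0, 170.6]
tcp_rot: [0.0, 0.702, 0.713, 0.001]
force: [0.1, 4.6, 0.3]
width: 0.3
grasp_force: 2.2
```

>>> drive_tool --steps '[[[-0.8,0,0],[0,0,0],0],[[-0.8,0,0],[0,0,0],0],[[-0.7,0,0],[0,0,0],0],[[-0.6,0,0],[0,0,0],0],[[0,0,0],[0,0,0],0]]'

```text
t: 7.1
eef_pos: [518.4, -73.5, 169.3]
tcp_rot: [0.0, 0.702, 0.712, -0.0]
force: [0.0, -0.2, 0.0]
width: 0.3
grasp_force: 0.0
```

>>> drive_tool --steps '[[[0,0,-3.5],[0,0,0],0],[[0,0,-2.5],[0,0,0],0],[[5.0,-1.0,0],[0,0,0],0],[[5.5,-1.0,0],[0,0,0],0],[[5.5,-1.0,0],[0,0,0],0]]'

```text
t: 7.72
eef_pos: [485.4, 88.2, 229.4]
tcp_rot: [0.0, 0.702, 0.712, 0.0]
force: [1.0, 0.3, 0.1]
width: 0.2
grasp_force: 0.0
```

```bash
python3 - <<'E'
from h import *
togo((-34,156,183))
b=cams.read_camera("scene"); a=cams.read_camera("side")
c=cv2.resize(b[180:325,140:265],None,fx=3.2,fy=3.2,interpolation=cv2.INTER_CUBIC)
d=cv2.resize(a[170:287,300:425],None,fx=3.2,fy=464/117,interpolation=cv2.INTER_CUBIC)
cv2.imwrite("pics/c3.png",np.hstack([c,d])[:,:,::-1])
togo((-34,156,183))
E
```

```text
t 7.725 pos [485.4  88.2 229.4] F [1.  0.3 0.1] w 0.2142961085686388
shift now-axes [ 1.76 -0.54  4.64] goal-axes [ 1.77 -0.53  4.64] turn [ 0.   0.  -0.4]
t 7.825 pos [484.9  91.  229.5] F [ 0.6 -0.6 -0.2] w 0.18018485051658598
shift now-axes [ 1.48 -0.48  4.65] goal-axes [ 1.49 -0.48  4.65] turn [ 0.  -0.1  0. ]
```

View pics/c3.png

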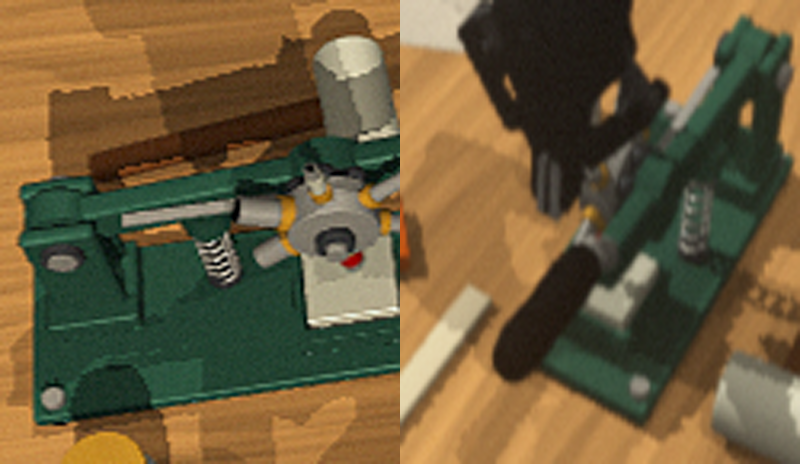

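Red is now down (352,259) and the smallest tube is up (315,175), resting in the click. Now to the handle grip, with gentle steps down.

>>> drive_tool --steps '[[[1.2,-0.5,1.5],[0,0,0],0],[[0,0,1.5],[0,0,0],0],[[0,0,1.0],[0,0,0],0],[[0,0,0.5],[0,0,0],0],[[0,0,0],[0,0,0],0]]'

```text
t: 8.45
eef_pos: [480.8, 98.1, 183.9]
tcp_rot: [-0.0, 0.702, 0.712, -0.0]
force: [1.1, -0.4, -0.0]
width: -0.2
grasp_force: 0.0
```

>>> drive_tool --steps '[[[0,0,0.4],[0,0,0],0],[[0,0,0.4],[0,0,0],0],[[0,0,0],[0,0,0],0]]'

```text
t: 8.82
eef_pos: [481.4, 99.1, 177.5]
tcp_rot: [0.001, 0.702, 0.713, 0.001]
force: [-1.6, 1.7, 6.0]
width: -0.2
grasp_force: 3.0
```

>>> drive_tool --steps '[[[0,0,0.4],[0,0,0],0],[[0,0,0.4],[0,0,0],0],[[0,0,0.3],[0,0,0],0],[[0,0,0],[0,0,0],0]]'

```text
t: 9.32
eef_pos: [481.7, 99.7, 167.0]
tcp_rot: [0.0, 0.701, 0.713, 0.002]
force: [0.1, 4.4, 7.5]
width: -0.2
grasp_force: 3.7
```

>>> drive_tool --steps '[[[0,0,0.4],[0,0,0],0],[[0,0,0.4],[0,0,0],0],[[0,0,0.3],[0,0,0],0],[[0,0,0],[0,0,0],0]]'

```text
t: 9.82
eef_pos: [481.9, 100.1, 156.4]
tcp_rot: [0.0, 0.701, 0.713, 0.003]
force: [-1.2, 5.5, 8.6]
width: -0.2
grasp_force: 4.5
```

>>> drive_tool --steps '[[[0,0,0.2],[0,0,0],0],[[0,0,0],[0,0,0],0]]'

```text
t: 10.07
eef_pos: [481.9, 100.2, 154.5]
tcp_rot: [0.0, 0.701, 0.713, 0.003]
force: [-0.6, 6.4, 8.7]
width: 0.3
grasp_force: 4.6
```

>>> drive_tool --steps '[[[0,0,0.15],[0,0,0],0],[[0,0,0],[0,0,0],0]]'

```text
t: 10.32
eef_pos: [481.9, 100.3, 153.1]
tcp_rot: [0.0, 0.701, 0.713, 0.003]
force: [-1.0, 7.3, 9.3]
width: -0.3
grasp_force: 4.7
```

>>> drive_tool --steps '[[[0,0,0.1],[0,0,0],0],[[0,0,0],[0,0,0],0]]'

```text
t: 10.58
eef_pos: [481.9, 100.3, 152.1]
tcp_rot: [0.0, 0.701, 0.713, 0.003]
force: [-1.0, 6.7, 9.3]
width: -0.1
grasp_force: 4.7
```

>>> drive_tool --steps '[[[0,0,0.1],[0,0,0],0],[[0,0,0],[0,0,0],0]]'

```text
t: 10.82
eef_pos: [481.9, 100.4, 151.1]
tcp_rot: [0.0, 0.701, 0.713, 0.003]
force: [-0.8, 7.9, 8.6]
width: 0.1
grasp_force: 4.8
```

>>> drive_tool --steps '[[[0,0,0.1],[0,0,0],0],[[0,0,0],[0,0,0],0]]'

```text
t: 11.08
eef_pos: [481.9, 100.4, 150.1]
tcp_rot: [0.0, 0.701, 0.713, 0.003]
force: [-0.9, 7.8, 9.2]
width: -0.1
grasp_force: 4.8
```

>>> drive_tool --steps '[[[0,0,0.1],[0,0,0],0],[[0,0,0],[0,0,0],0]]'

```text
t: 11.32
eef_pos: [482.0, 100.4, 149.2]
tcp_rot: [0.0, 0.701, 0.713, 0.003]
force: [-1.1, 6.3, 9.1]
width: -0.1
grasp_force: 4.9
```

>>> drive_tool --steps '[[[0,0,0.1],[0,0,0],0],[[0,0,0],[0,0,0],0]]'

```text
t: 11.58
eef_pos: [482.0, 100.5, 148.8]
tcp_rot: [0.0, 0.701, 0.713, 0.003]
force: [-2.9, 8.5, 13.3]
width: 0.1
grasp_force: 6.4
```

>>> drive_tool --steps '[[[0,0,0.05],[0,0,0],0],[[0,0,0],[0,0,0],0]]'

```text
t: 11.82
eef_pos: [482.0, 100.5, 148.7]
tcp_rot: [0.0, 0.701, 0.713, 0.003]
force: [-2.9, 7.3, 14.8]
width: 0.2
grasp_force: 7.6
```

Seated: the force rises while the position stalls. Let the handle up gently, then clear it.

>>> drive_tool --steps '[[[0,0,-0.8],[0,0,0],0],[[0,0,-0.8],[0,0,0],0],[[0,0,-0.8],[0,0,0],0],[[0,0,-0.8],[0,0,0],0],[[0,0,-0.8],[0,0,0],0]]'

```text
t: 12.45
eef_pos: [481.1, 98.4, 186.1]
tcp_rot: [0.0, 0.702, 0.712, 0.0]
force: [-0.1, 0.6, 0.3]
width: -0.3
grasp_force: 0.0
```

>>> drive_tool --steps '[[[0,0,-2.5],[0,0,0],0],[[0,0,-4],[0,0,0],0],[[4,0,0],[0,0,0],0],[[4,0,0],[0,0,0],0],[[0,0,0],[0,0,0],0]]'

```text
t: 13.08
eef_pos: [479.0, 180.7, 249.8]
tcp_rot: [-0.001, 0.7, 0.714, -0.0]
force: [0.5, -0.3, 0.4]
width: 0.2
grasp_force: 0.0
```

```bash
python3 - <<'E'
from h import *
b=cams.read_camera("scene"); a=cams.read_camera("side")
c=cv2.resize(b[180:325,140:350],None,fx=3.8,fy=3.8,interpolation=cv2.INTER_CUBIC)
cv2.imwrite("pics/c4.png",c[:,:,::-1]); togo((0,0,0))
E
```

```text
t 13.175 pos [479.4 178.7 249.9] F [-0.3 -0.6 -0.4] w 0.16829376772123747
shift now-axes [-22.87   3.42  24.99] goal-axes [-22.89   3.28  24.99] turn [-0.1  0.  -0.3]
```

View pics/c4.png

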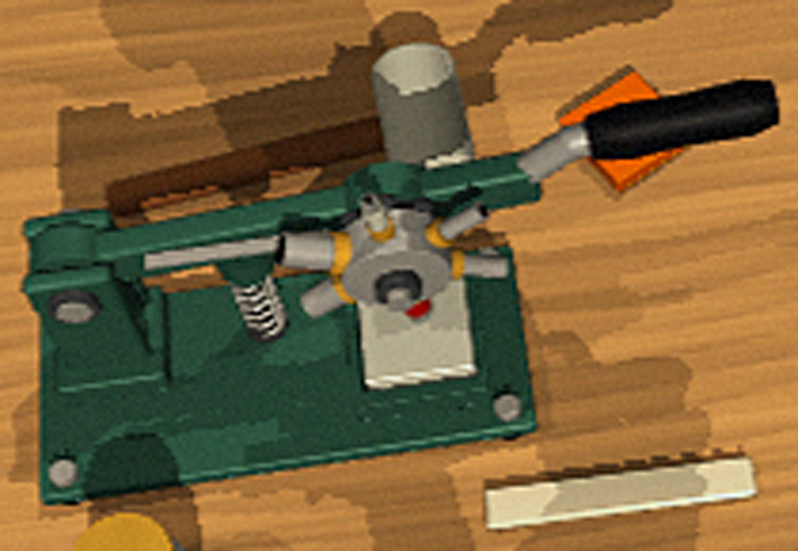

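The handle is back up (grip at (680,118), as at the start), the red tube is down (418,308), and nothing around the punch has moved. Handing in.

```bash
python3 -c "
from station import env
print(env.finish_job())"
```

```text
the job is handed in; nothing more can be done
None
```

The punch is set to its fourth hole size: three clicks brought the red-banded tube down into its click, I felt it seat on the white pad at about 15 N, the handle came back up, and the job is handed in.

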